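# Sweep two brass pin bushes through the gate into the press feed slot

## Robot

A 7-joint arm with a two-finger parallel gripper is mounted at the origin on the work surface. World frame = base frame: x ahead of the robot, y to its left, z up, the work surface at z = 0. Lengths are in m, angles in rad, forces in N, time in s.
With the tool pointing down it reaches from about 0.425 to 0.8 m from the base axis. Payload 8.3 kg.
Tool frame: the origin (TCP) lies between the finger pads; the fingertips stand bot.tip_reach ahead of it and the grasp point (between the pads) lies 6 mm ahead of it (bot.tip_reach is the distance from the TCP to the fingertips, in m); z points along the fingers, x is the direction in which the jaws open and shut, and the axes are right-handed (so a half turn about z gives the same grasp; the last joint's range is limited). The gripper opens to 85 mm and grips with 20 to 120 N. Pads are 22 mm wide; open, the fingers measure 114 mm over their backs; the gripper's body (76 mm by 85 mm) begins 54 mm behind the grasp point. The pads swing forward as they close: fully open they stand 13 mm farther back than shut.
Start: joints at [1.104, 0.383, 0.016, 1.37, -0.006, 1.388, -0.046], TCP at [0.246, -0.575, 0.256] pointing down, gripper open.
Joint ranges: [-2.95, 2.95], [-0.25, 2.06], [-1.52, 1.56], [0.18, 2.33], [-1.44, 4.58], [0.02, 2.06], [-3.01, 3.01]. Speed limits (rad/s): [2.39, 2.39, 3.01, 3.01, 3.14, 3.14, 3.14].

## Interface

Orientations are given as a rotation vector (axis times angle).
In Python, from cell import bot gives the robot as it stands. The module is installed in compiled form; this text tells all that it offers.
- The arm moves only by the tool play_rows, never from a script. Its argument "deltas" is text: rows parted by semicolons, each of 5 numbers parted by spaces: the shift along the world's x, y, z in mm, then the turn about the world's z in rad, then the gripper's target within -1 to 1 (fully open at 1, half-way at 0, shut at -1). In form: tx ty tz twist fingers; .... A call has 1 to 8 rows; each row is the pose to reach, as a shift and turn from the pose commanded when the call began; what a row does not reach only later rows make up. A row lasts 1/12 s, in which the tool goes at most 41.7 mm and 7.16 degrees, less where a joint would pass 70% of its speed; a pose out of reach is approached as far as the arm can. A call with a gripper value outside its range is refused whole. The fingers move at their own pace and stop on an object; "squeeze" is the grip in N (left out, the last holds). Time passes only in rows, so rows that repeat a pose let the fingers close. It gives the time, the measured TCP pose, the force and the opening at its end, in the units of the state.
- bot.state(): the state, without advancing time (a new reading comes with each control period).
- bot.capture(name): name is "scene" or "top" or "wrist"; returns a dict with "img" (400x640x3 uint8, red, green, blue), "vfov" (degrees; the focal length in pixels is half the picture's height over the tangent of half this angle, whatever the lens; pixels are square), "cx", "cy" (the principal point, pixels), "k1" (the pictures are not rectified: a ray, as slopes to the right and down, at radius r is drawn at 1 + k1 r^2 times it, then the intrinsics apply), "rvec" (rotation vector, rad) and "tvec" (3), from world to camera coordinates, as OpenCV has them. Camera axes: x right, y down, z forward; pixel columns grow to the right and rows downward; lengths in m; the calibration is good to about 2 mm. A picture is of the moment at which its call begins. There is no depth.
- bot.finish_job(): hands the job in, once; it reports no verdict.
Trained networks look in the newest picture that a camera, given by its name, has taken for a name from the list of things; names that differ only in an ending like _2 or _b are one class to them, and where a whole thing is asked for, a point or a joint stands for the part that bears it (a point fixed in the world has none). Each returns a list of dicts, best first, with "p" (0 to 1); they miss things now and then, are a little off and sometimes report something else, mostly with a low value. They report only what shows in the picture. A call takes as long as a camera call. They do not tell look-alikes from the thing itself.
- bot.search_frame(name, camera): "centre" ([column, row] in pixels, amid what is visible of it).
The state is a dict: "clock": time; "q": joint angles; "joint_velocities": joint speeds; "joint_efforts": joint torques, N m; "tcp_pos": TCP position; "ee_rot": TCP orientation; "ft_force": force on the tool from outside, world axes, zero at the start; "wrist_torque": the same for the moment, N m; "grip_width": finger opening in m.
Only numpy, scipy, OpenCV 4.12 (cv2) and the standard library are available. Lean on these libraries where they do the work, as an engineer would, in place of code of your own. Each camera call takes 0.05 s, during which the arm holds its last target.

## Task

Load the feed tray for the hand press: with your fingertips, sweep the two loose brass bushes one at a time through the narrow red gate into the slot, pushing the first right up to the slot's closed end before the second enters the gate, then pushing the second in until it rests against the first. Only push the bushes along the tray floor, standing upright; do not pick them up or tip them over. Leave the hand press, both latch tongues and the mallet head alone, and finish clear of everything.

Things in the scene. Friction and masses are not known exactly. Their poses are not given: they have to be found in the camera images.
- feed_tray: Fixed grey steel tray on the bench, 279 x 186 mm. Origin on the bench, on the centre line; x points along the sweep, from apron through gate to the slot's closed end; z up. Floor at z 10 mm, all walls 10 mm high (tops at z 20 mm): fingers can pass over them and push a bush's upper part. Apron: x -135 to -20, y +-85 mm. 45 degree funnel walls run from (x -30, y +-85) to (x 35, y +-19.5).
- gate (a point): Middle of the gate's mouth, at floor height; at x 35, y 0, z 10 mm of the tray. The gate is two red blocks, 10 mm high, from x 35 to x 50 mm of the tray, opening 39 mm wide, centred on y = 0. Axes as the tray's.
- slot_end (a point): Foot of the slot's end wall, inner face, mid-width; at x 124, y 0, z 10 mm of the tray. The slot (white floor, level with the apron) runs from x 50 to 124 mm of the tray, 42 mm wide, centred on y = 0. A bush against the end wall has its axis at x 107 mm; a second against the first, at x 73 mm. Axes as the tray's.
- bush_a: Loose upright brass bush (plain cylinder, dark round bore mark on top, no hole to enter), 34 mm diameter, 28 mm high, about 160 g, standing on the apron's +y half. Origin at the centre of its underside; z along its axis. Either bush may go first; they are alike.
- bush_b: Second loose upright brass bush, the same as the first, standing on the apron's -y half. Origin at the centre of its underside; z along its axis.
- iron_press: Bystander: fixed green cast iron hand press to the robot's left of the tray, base 220 x 130 mm, about 320 mm high (ram to 370 mm), with a steel lever and black ball rising to 450 mm on its +y side. Origin at the centre of its underside.
- bent_tongue: Bystander: loose dark steel latch tongue, about 100 x 24 mm, 6 mm thick, bent up at one end to about 23 mm. Origin at the underside near mid-length; x along its length.
- zinc_tongue: Bystander: loose flat pale zinc latch tongue with one round end, 98 x 26 x 7 mm. Origin at the underside near mid-length; x along its length.
- mallet_head: Bystander: loose green rubber mallet head standing on its face, 60 mm diameter, 85 mm high. Origin at the centre of its underside.
Things that resemble listed ones, but are neither listed nor needed, are in the scene too. What is shaped like the bush_a but turquoise is not meant. What is shaped like the bush_b but green or turquoise is not meant.

How it is judged:
By the outcome, as a careful person would: the job done as asked, in the order asked, and still so for the second after the job is handed in, with the robot touching nothing.
It also fails if it takes over 56 s, if anything falls off the work surface, if the arm or the gripper's body presses on something with over 40 N, if the wrist force passes 120 N, or if a joint passes its speed limit or range.

## Working session

There is one attempt and no reset: what is moved stays moved. The work goes in short steps, Python scripts to look and compute and a tool call to move; the robot and the scene stay as the last step left them, time stands still between calls to the robot, and variables do not carry over. Pictures are saved under pics/ and viewed, and the job is handed in when it is done.

Besides the shell and the picture viewer there is one more tool, called after "Emit:" by a JSON object that holds its "api" and its "payload". play_rows: Moves the arm, as the interface text tells. Its arguments: {"type":"object","properties":{"deltas":{"type":"string"},"squeeze":{"type":"number"}},"required":["deltas"]}

```bash
mkdir -p pics; cat > h.py <<'E'
import numpy as np, cv2
from cell import bot
def cap(n,f=None):
    c=bot.capture(n)
    if f: cv2.imwrite('pics/'+f+'.png',c['img'][:,:,::-1])
    return c
def K(c):
    f=200/np.tan(np.radians(c['vfov'])/2); return np.array([[f,0,c['cx']],[0,f,c['cy']],[0,0,1.]]),np.array([c['k1'],0,0,0,0.])
def unp(c,px,z):
    k,d=K(c); R=cv2.Rodrigues(np.array(c['rvec'],float))[0]; t=np.array(c['tvec'],float)
    u=cv2.undistortPointsIter(np.array(px,float).reshape(-1,1,2),k,d,None,None,(3,100,1e-10)).reshape(-1,2)
    o=-R.T@t; r=np.c_[u,np.ones(len(u))]@R
    return o+r*((z-o[2])/r[:,2])[:,None]
def proj(c,P):
    k,d=K(c); return cv2.projectPoints(np.array(P,float).reshape(-1,1,3),np.array(c['rvec'],float),np.array(c['tvec'],float),k,d)[0].reshape(-1,2)
E
python3 - <<'E'
from h import *
print(bot.tip_reach, bot.state())
for n in ['scene','top','wrist']:
    c=cap(n,n+'0'); print(n,c['vfov'],c['k1'],c['tvec'])
    for o in ['feed_tray','gate','slot_end','bush_a','mallet_head','iron_press','bent_tongue','zinc_tongue']:
        print(o,[(np.round(d['centre']).tolist(),round(d['p'],2)) for d in bot.search_frame(o,n)])
E
```

```text
0.025 {'clock': 0.0, 'q': array([ 1.10411409,  0.38425316,  0.01637305,  1.37116326, -0.00627231,
        1.38823614, -0.04652805]), 'joint_velocities': array([ 0.00070669,  0.00112807, -0.000819  , -0.00254439, -0.00014843,
       -0.00135232, -0.00037494]), 'joint_efforts': array([ 3.18429347e-04, -6.27597141e+01,  8.44527986e-01, -3.71814537e+01,
        1.66604470e-02,  1.42930457e-02,  5.30356056e-05]), 'tcp_pos': array([ 0.24540276, -0.57429618,  0.25526537]), 'ee_rot': array([-2.62092754,  1.73023837,  0.00268909]), 'ft_force': array([0.51442464, 0.48312964, 0.45138593]), 'wrist_torque': array([ 0.05331136, -0.01896106, -0.03643789]), 'grip_width': 0.08552872655291607}
scene 49.727161701265324 -0.10772912473529234 [-0.26522812 -0.29440872  1.45908938]
feed_tray [([291.0, 242.0], 0.83)]
gate [([292.0, 242.0], 0.64)]
slot_end [([289.0, 246.0], 0.73)]
bush_a [([284.0, 299.0], 0.86), ([218.0, 289.0], 0.77), ([200.0, 228.0], 0.76), ([243.0, 236.0], 0.69), ([260.0, 270.0], 0.57), ([237.0, 207.0], 0.46)]
mallet_head [([153.0, 235.0], 0.76)]
iron_press [([475.0, 129.0], 0.88)]
bent_tongue [([184.0, 290.0], 0.7)]
zinc_tongue [([393.0, 138.0], 0.75)]
top 44.76432348478892 -0.13323594983695392 [0.00318234 0.57494935 1.427841  ]
feed_tray [([365.0, 192.0], 0.65)]
gate [([361.0, 195.0], 0.62)]
slot_end [([367.0, 189.0], 0.58)]
bush_a [([388.0, 243.0], 0.65), ([393.0, 144.0], 0.61), ([396.0, 174.0], 0.57), ([431.0, 173.0], 0.54), ([426.0, 234.0], 0.47), ([396.0, 209.0], 0.42)]
mallet_head [([393.0, 209.0], 0.61), ([463.0, 238.0], 0.6)]
iron_press [([184.0, 173.0], 0.75)]
bent_tongue [([451.0, 189.0], 0.51)]
zinc_tongue [([210.0, 264.0], 0.75)]
wrist 60.13517994339422 -0.06645093369059937 [-0.62442785 -0.03508073  0.37864005]
feed_tray []
gate []
slot_end []
bush_a []
mallet_head []
iron_press []
bent_tongue []
zinc_tongue []
```

View pics/top0.png

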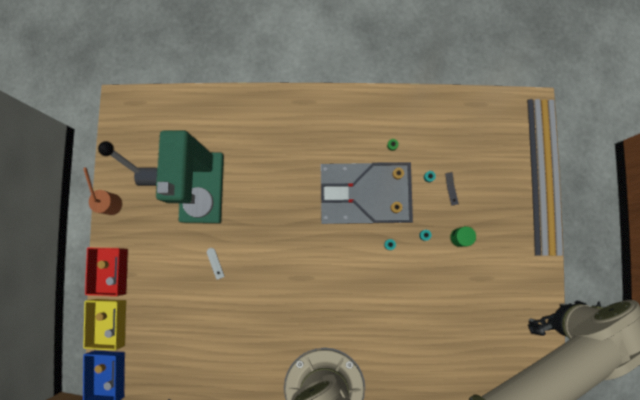

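View pics/scene0.png

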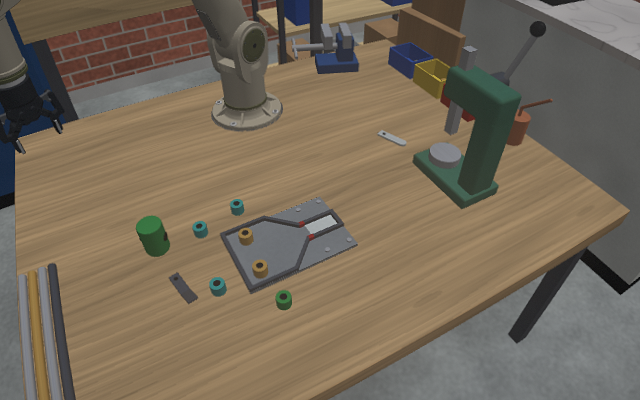

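```bash
python3 - <<'E'
import cv2
a=cv2.imread('pics/top0.png')[110:280,270:490]; cv2.imwrite('pics/top0c.png',cv2.resize(a,None,fx=3.5,fy=3.5,interpolation=2))
E
```

```text
(no output)
```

View pics/top0c.png

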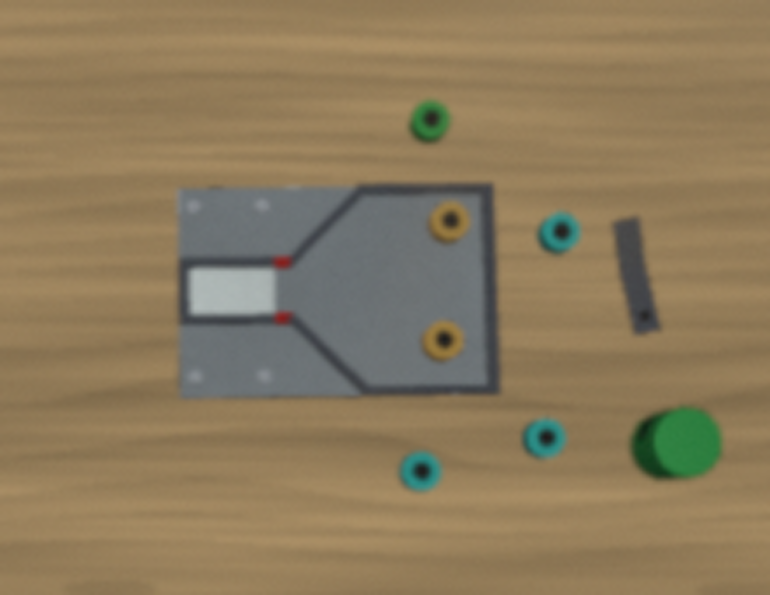

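```bash
python3 - <<'E'
import cv2
a=cv2.imread('pics/scene0.png')[190:300,210:370]; cv2.imwrite('pics/scene0c.png',cv2.resize(a,None,fx=5,fy=5,interpolation=2))
from h import *
c=cap('top')
def u(X,Y,z): return np.round(unp(c,[((X+.5)/3.5-.5+270,(Y+.5)/3.5-.5+110)],z)[0]*1000,1)
for n,X,Y,z in [('TLcorner',180,188,10),('BL',180,397,10),('TR',493,185,20),('BR',499,392,20),('redT',283,262,20),('redB',283,318,20),('bushT',450,221,38),('bushB',443,341,38),('whiteL',188,291,10),('whiteR',277,291,10)]: print(n,u(X,Y,z))
E
```

```text
TLcorner [-1250.9  -124.8 10000. ]
BL [ -185.8  -114.8 10000. ]
TR [-3250.1  3211.5 20000. ]
BR [ -948.   3246.1 20000. ]
redT [-2365.4   876.4 20000. ]
redB [-1744.9   877.5 20000. ]
bushT [-5985.3  5381.4 38000. ]
bushB [-3352.2  5201.1 38000. ]
whiteL [ -722.2   -79.4 10000. ]
whiteR [ -725.7   370.1 10000. ]
```

View pics/scene0c.png

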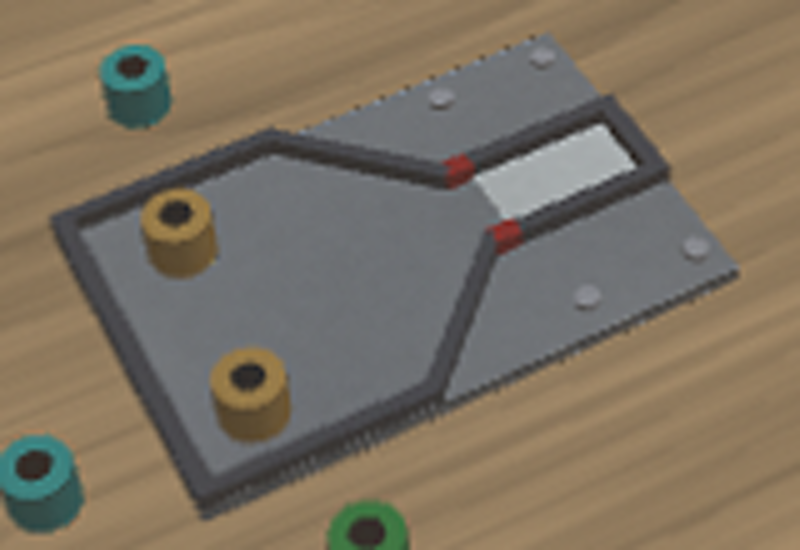

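```bash
cat > fit.py <<'E'
from h import *
from scipy.optimize import least_squares
t=cap('top'); s=cap('scene')
tz=lambda X,Y:((X+.5)/3.5-.5+270,(Y+.5)/3.5-.5+110)
sz=lambda X,Y:((X+.5)/5-.5+210,(Y+.5)/5-.5+190)
obs=[(t,(42.5,22,20),tz(283,318)),(t,(42.5,-22,20),tz(283,262)),(t,(50,0,10),tz(277,291)),(t,(124,0,10),tz(188,291)),
(t,(-135,85,20),tz(487,384)),(t,(-135,-85,20),tz(483,194)),(t,(-30,85,20),tz(367,384)),(t,(-30,-85,20),tz(362,194)),
(s,(-135,85,10),sz(80,232)),(s,(-135,-85,10),sz(212,478)),(s,(-30,85,10),sz(275,153)),(s,(124,21,10),sz(600,125)),(s,(50,21,10),sz(473,178))]
def pts(p,P):
    P=np.array(P,float)/1000; c_,s_=np.cos(p[2]),np.sin(p[2])
    return np.array([p[0]+c_*P[0]-s_*P[1],p[1]+s_*P[0]+c_*P[1],P[2]])
def res(p): return np.concatenate([proj(c,pts(p,P))[0]-np.array(o) for c,P,o in obs])
if __name__=='__main__':
    r=least_squares(res,[.55,-.1,np.pi/2],loss='soft_l1'); print(r.x); print(np.round(res(r.x).reshape(-1,2),1))
    p=r.x; np.save('tray.npy',p)
    for n,c,P in [('top T',t,tz(450,220)),('top B',t,tz(444,340)),('sc far',s,sz(177,212)),('sc near',s,sz(249,376))]:
        w=unp(c,[P],.038)[0]; d=w[:2]-p[:2]; print(n,w.round(4),'tray',(1000*np.array([np.cos(p[2])*d[0]+np.sin(p[2])*d[1],-np.sin(p[2])*d[0]+np.cos(p[2])*d[1]])).round(1))
    print('gate',pts(p,(35,0,10)),'end',pts(p,(124,0,10)))
    for c,P in [('m',(463,238)),('tongue',(451,189)),('turq',(430,176)),('turq',(425.5,235)),('turq',(390,244)),('green',(393,144)),]: print(c,unp(t,[P],.08 if c=='m' else .028)[0].round(3))
E
python3 fit.py
```

```text
[ 0.5910667  -0.11745661  1.58221108]
[[ 0.  -1.1]
 [-0.1  0.6]
 [-0.9 -0.1]
 [ 0.4 -0. ]
 [ 0.3  0.5]
 [ 0.1 -0.4]
 [ 0.1  0.6]
 [ 0.7 -0.3]
 [-0.4 -0.6]
 [ 0.3  1.7]
 [-0.1 -0.3]
 [ 0.5 -0.4]
 [ 0.2 -0.3]]
top T [ 0.6498 -0.219   0.038 ] tray [-102.3  -57.6]
top B [ 0.5453 -0.2127  0.038 ] tray [-94.8  46.9]
sc far [ 0.545  -0.2123  0.038 ] tray [-94.3  47.2]
sc near [ 0.6502 -0.2196  0.038 ] tray [-102.9  -57.9]
gate [ 0.5906672  -0.08245889  0.01      ] end [0.58965131 0.00653531 0.01      ]
m [ 0.451 -0.402  0.08 ]
tongue [ 0.602 -0.383  0.028]
turq [ 0.642 -0.318  0.028]
turq [ 0.461 -0.301  0.028]
turq [ 0.434 -0.194  0.028]
green [ 0.74  -0.206  0.028]
```

```bash
cat > go.py <<'E'
from h import *
from scipy.spatial.transform import Rotation as Rn
p=np.load('tray.npy')
def T2W(x,y): 
    c,s=np.cos(p[2]),np.sin(p[2]); return np.array([p[0]*1e3+c*x-s*y,p[1]*1e3+s*x+c*y])
def W2T(X):
    d=np.array(X[:2])-p[:2]*(1 if abs(X[0])<5 else 1e3); c,s=np.cos(p[2]),np.sin(p[2]); return np.array([c*d[0]+s*d[1],-s*d[0]+c*d[1]])
def now():
    st=bot.state(); R=Rn.from_rotvec(st['ee_rot']).as_matrix(); yaw=np.arctan2(R[1,0],R[0,0])
    return st,yaw
def go(x,y,z,hd):
    st,yaw=now(); d=np.r_[T2W(x,y),z]-st['tcp_pos']*1e3
    tw=p[2]-np.pi/2+np.radians(hd)-yaw; tw=(tw+np.pi/2)%np.pi-np.pi/2
    print('delta mm',d.round(1),'twist',round(tw,3))
def where():
    st,yaw=now(); print(round(st['clock'],2),'tray xy',(W2T(st['tcp_pos'])*1e3).round(1),'z',round(st['tcp_pos'][2]*1e3,1),'hd',round(np.degrees((yaw-p[2])%np.pi-np.pi/2),2),'F',st['ft_force'].round(1),'w',round(st['grip_width']*1e3,1),'tilt',np.round(Rn.from_rotvec(st['ee_rot']).as_matrix()[:,2],3))
E
python3 -c "
from go import *
where(); print(np.degrees(now()[1])); go(-129.8,61.4,130,-22.3)"
```

```text
1.5 tray xy [-453.3  350.6] z 256.3 hd -67.51 F [-0.7  0.   0.3] w 84.9 tilt [-0.  0. -1.]
-66.85695888861703
delta mm [ 285.5  326.7 -126.3] twist 0.789
```

Emit:
{"api": "play_rows", "payload": {"deltas": "25 30 -8 0.1 -0.53; 50 58 -15 0.2 -0.53; 75 87 -22 0.3 -0.53; 100 115 -30 0.4 -0.53; 126 144 -40 0.5 -0.53; 151 173 -50 0.6 -0.53; 176 201 -60 0.7 -0.53; 200 230 -70 0.789 -0.53", "squeeze": 40}}

```text
clock: 2.17
tcp_pos: [0.4467, -0.3433, 0.1862]
ee_rot: [3.087, -0.582, 0.001]
ft_force: [0.5, -1.4, 0.5]
grip_width: 0.0202
```

```bash
python3 -c "
from go import *
where(); go(-129.8,61.4,110,-22.3)"
```

```text
2.17 tray xy [-224.2  146.9] z 186.2 hd -22.02 F [ 0.5 -1.4  0.5] w 20.2 tilt [ 0.001 -0.    -1.   ]
delta mm [ 84.5  95.3 -76.2] twist -0.005
```

Emit:
{"api": "play_rows", "payload": {"deltas": "22 24 -19 0 -0.53; 44 48 -38 0 -0.53; 66 72 -57 -0.005 -0.53; 85 95 -76 -0.005 -0.53; 85 95 -76 -0.005 -0.53; 85 95 -76 -0.005 -0.53"}}

```text
clock: 2.67
tcp_pos: [0.5311, -0.2468, 0.1088]
ee_rot: [-3.084, 0.59, 0.004]
ft_force: [-0.9, -0.5, 1.3]
grip_width: 0.0197
```

```bash
python3 -c "
from go import *
where(); c=cap('wrist','w1'); cap('scene','s1'); go(-129.8,61.4,52,-22.3)
print(proj(c,np.array([np.r_[T2W(-94.6,47),38],np.r_[T2W(-102.6,-57.8),38]])/1e3))
st=now()[0];print('jaw tip proj',proj(c,[st['tcp_pos']+[0,0,-.025]]))"
```

```text
2.67 tray xy [-128.7   61.4] z 108.8 hd -22.33 F [-0.9 -0.5  1.3] w 19.7 tilt [-0.002  0.002 -1.   ]
delta mm [  0.8   2.6 -58.5] twist 0.006
[[317.53844455 168.56675594]
 [503.5748044  109.77713988]]
jaw tip proj [[318.19254471 276.43251179]]
```

View pics/w1.png

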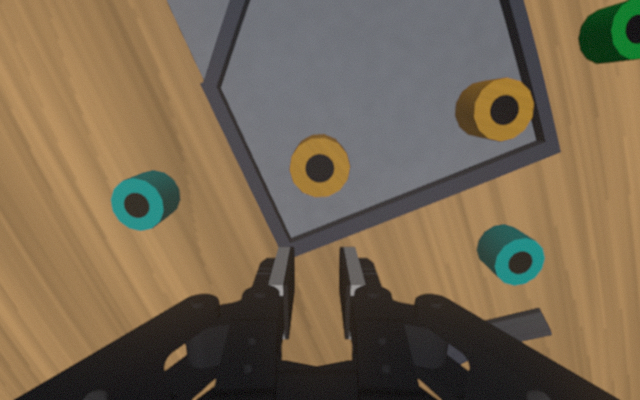

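View pics/s1.png

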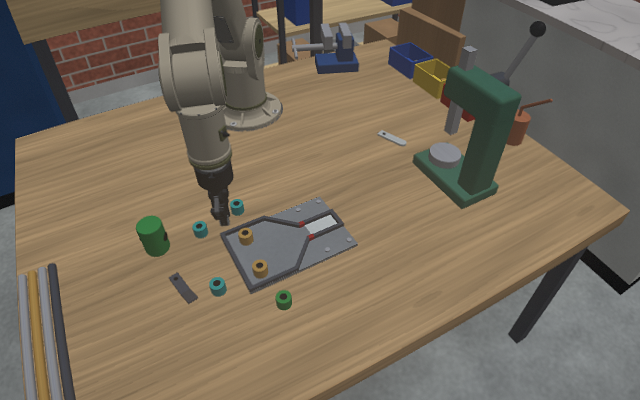

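Emit:
{"api": "play_rows", "payload": {"deltas": "0 1 -20 0 -0.53; 0 2 -40 0 -0.53; 0 2 -55 0 -0.53; 0 2 -59 0 -0.53; 0 2 -59 0 -0.53"}}

```text
clock: 3.18
tcp_pos: [0.5294, -0.2491, 0.0509]
ee_rot: [3.083, -0.601, -0.002]
ft_force: [-0.2, -0.5, -0.1]
grip_width: 0.0202
```

```bash
python3 -c "
from go import *
where(); cap('wrist','w2')
u=np.array([115,-47])/np.hypot(115,47)
e=np.array([22,0.])-24.7*u;print(e,u); go(e[0],e[1],49,-22.3)"
```

```text
3.18 tray xy [-130.9   63.1] z 50.9 hd -22.73 F [-0.2 -0.5 -0.1] w 20.2 tilt [-0.001  0.    -1.   ]
[-0.86417553  9.34448913] [ 0.92567512 -0.3783194 ]
delta mm [ 51.5 130.6  -2.9] twist 0.007
```

View pics/w2.png

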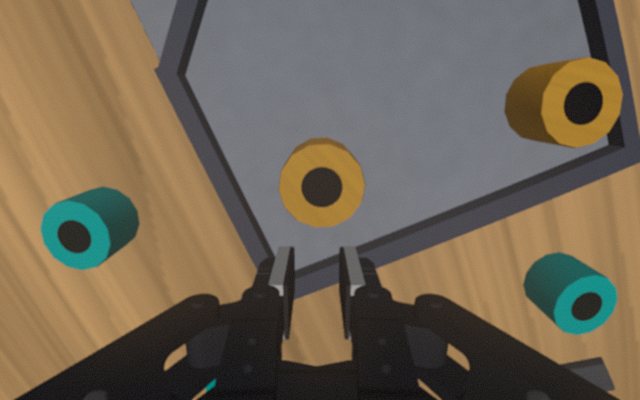

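Emit:
{"api": "play_rows", "payload": {"deltas": "3 7 -2 0 -0.53; 6 14 -2 0 -0.53; 8 21 -2 0 -0.53; 11 28 -2 0 -0.53; 14 35 -2 0 -0.53; 17 42 -2 0 -0.53; 19 49 -2 0 -0.53; 22 56 -2 0 -0.53"}}

```text
clock: 3.9
tcp_pos: [0.5529, -0.191, 0.0494]
ee_rot: [3.084, -0.598, 0.0]
ft_force: [-0.6, -1.9, 1.5]
grip_width: 0.02
```

```bash
python3 -c "
from go import *
where(); cap('wrist','w3')"
```

```text
3.9 tray xy [-73.1  39. ] z 49.4 hd -22.59 F [-0.6 -1.9  1.5] w 20.0 tilt [ 0. -0. -1.]
```

View pics/w3.png

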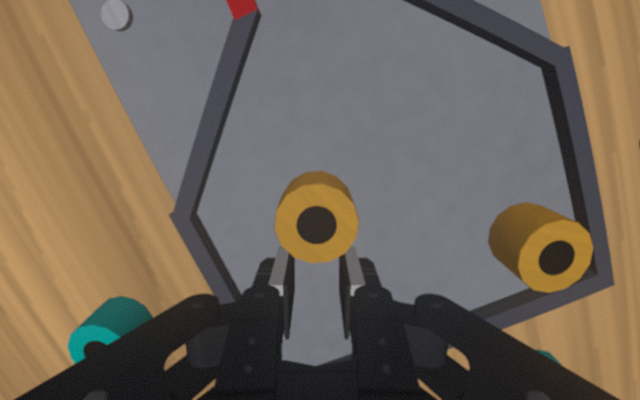

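Emit:
{"api": "play_rows", "payload": {"deltas": "3 7 0 0 -0.53; 6 14 0 0 -0.53; 8 21 0 0 -0.53; 11 28 0 0 -0.53; 14 35 0 0 -0.53; 17 42 0 0 -0.53; 19 49 0 0 -0.53; 22 55 0 0 -0.53"}}

```text
clock: 4.62
tcp_pos: [0.5748, -0.1356, 0.0492]
ee_rot: [-3.084, 0.597, 0.001]
ft_force: [-0.2, -0.8, 0.8]
grip_width: 0.0202
```

```bash
python3 -c "
from go import *
where(); cap('wrist','w4')"
```

```text
4.62 tray xy [-18.   16.5] z 49.2 hd -22.57 F [-0.2 -0.8  0.8] w 20.2 tilt [-0.  0. -1.]
```

View pics/w4.png

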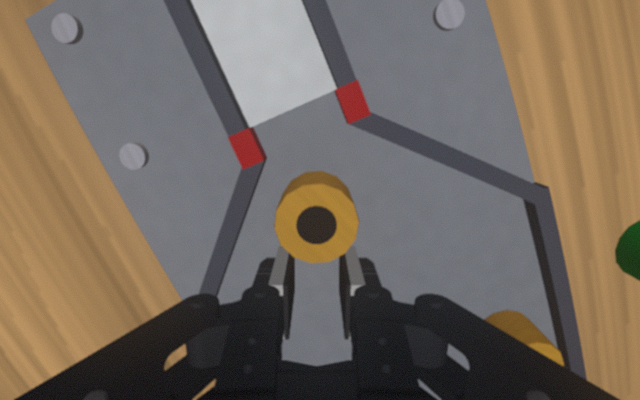

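```bash
python3 -c "
from go import *
c=cap('wrist')
for P,z in [((317,224),.038),((248,148),.02),((352,102),.02)]: print((W2T(unp(c,[P],z)[0])*1e3).round(1))"
```

```text
[7.2 5.9]
[44.  22.3]
[ 44.6 -25.2]
```

Emit:
{"api": "play_rows", "payload": {"deltas": "3 6 0 0 -0.53; 5 12 0 0 -0.53; 6 15 0 0 -0.53; 6 15 0 0 -0.53; 1 3 0 0 -0.53; -8 -20 0 0 -0.53; -10 -25 0 0 -0.53"}}

```text
clock: 5.3
tcp_pos: [0.5626, -0.1672, 0.049]
ee_rot: [3.08, -0.604, -0.001]
ft_force: [-0.6, -1.4, 1.1]
grip_width: 0.0203
```

```bash
python3 -c "
from go import *
where()
c=cap('wrist','w5')
print(bot.search_frame('bush_a','wrist'));print(bot.search_frame('gate','wrist'))"
```

```text
5.3 tray xy [-49.4  29. ] z 49.0 hd -22.85 F [-0.6 -1.4  1.1] w 20.3 tilt [-0.001 -0.003 -1.   ]
[{'centre': [313.2, 89.8], 'p': 0.88}, {'centre': [528.1, 296.9], 'p': 0.81}, {'centre': [638.2, 193.5], 'p': 0.66}]
[{'centre': [340.4, 149.6], 'p': 0.95}]
```

View pics/w5.png

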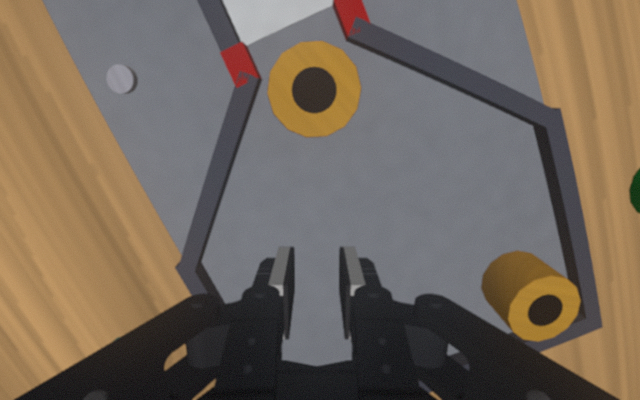

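```bash
python3 -c "
from go import *
c=cap('wrist')
for P,z in [((314,89),.038),((241,65),.02),((352,15),.02)]: print((W2T(unp(c,[P],z)[0])*1e3).round(1))
go(-22,0,49,0)"
```

```text
[25.  -1.1]
[45.8 22. ]
[ 45.7 -25.7]
delta mm [26.8 22.6 -0.4] twist 0.395
```

Emit:
{"api": "play_rows", "payload": {"deltas": "7 5 0 0.1 -0.53; 14 10 0 0.2 -0.53; 21 16 0 0.3 -0.53; 27 22 0 0.395 -0.53; 27 22 0 0.395 -0.53; 27 22 0 0.395 -0.53"}}

```text
clock: 6.0
tcp_pos: [0.5919, -0.1383, 0.0492]
ee_rot: [-3.14, -0.018, -0.0]
ft_force: [-0.9, -0.3, 0.4]
grip_width: 0.0205
```

```bash
python3 -c "
from go import *
where()
c=cap('wrist','w6');where()
print(bot.search_frame('bush_a','wrist'));print(bot.search_frame('gate','wrist'))"
```

```text
6.0 tray xy [-20.9  -0.6] z 49.2 hd -0.01 F [-0.9 -0.3  0.4] w 20.5 tilt [ 0.     0.001 -1.   ]
6.05 tray xy [-21.7  -0.2] z 49.1 hd -0.1 F [ 0.8 -0.5 -0.6] w 20.4 tilt [-0.  0. -1.]
[{'centre': [583.6, 358.3], 'p': 0.88}, {'centre': [310.4, 178.1], 'p': 0.68}, {'centre': [32.7, 343.7], 'p': 0.62}]
[{'centre': [313.8, 133.5], 'p': 0.96}]
```

View pics/w6.png

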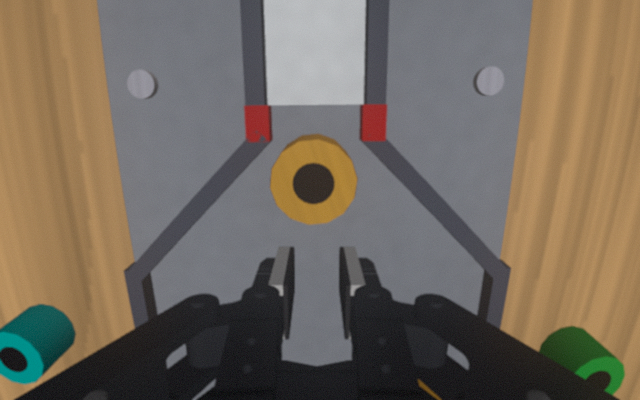

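Emit:
{"api": "play_rows", "payload": {"deltas": "0 8 0 0 -0.53; 0 16 0 0 -0.53; 0 23 0 0 -0.53; 0 29 0 0 -0.53; 0 35 0 0 -0.53; 0 41 0 0 -0.53; -1 47 0 0 -0.53; -1 53 0 0 -0.53"}}

```text
clock: 6.82
tcp_pos: [0.5905, -0.0862, 0.0493]
ee_rot: [3.141, 0.019, -0.0]
ft_force: [-0.1, -0.8, -0.3]
grip_width: 0.02
```

```bash
python3 -c "
from go import *
where()
c=cap('wrist','w7');where()"
```

```text
6.82 tray xy [31.3  0.3] z 49.3 hd 0.03 F [-0.1 -0.8 -0.3] w 20.0 tilt [-0. -0. -1.]
6.87 tray xy [33.1  0.1] z 49.4 hd 0.13 F [-0.1  0.4  0.7] w 20.2 tilt [ 0.     0.001 -1.   ]
```

View pics/w7.png

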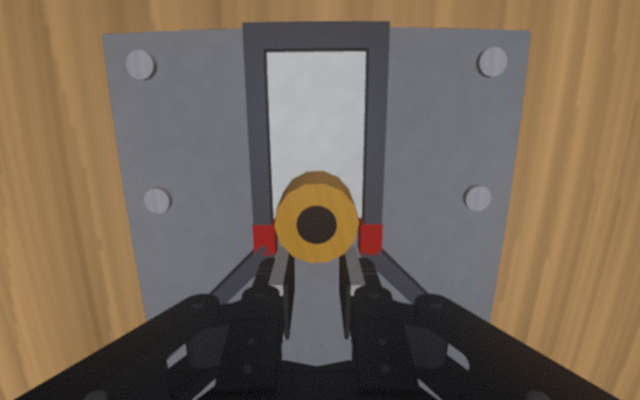

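Emit:
{"api": "play_rows", "payload": {"deltas": "0 7 0 0 -0.53; 0 14 0 0 -0.53; 0 21 0 0 -0.53; 0 28 0 0 -0.53; 0 34 0 0 -0.53; 0 39 0 0 -0.53; 0 43 0 0 -0.53; 0 46 0 0 -0.53"}}

```text
clock: 7.53
tcp_pos: [0.5906, -0.0401, 0.0493]
ee_rot: [-3.141, -0.02, 0.0]
ft_force: [0.7, -1.0, 0.1]
grip_width: 0.0198
```

```bash
python3 -c "
from go import *
where()
c=cap('wrist','w8');where()"
```

```text
7.53 tray xy [77.4 -0.4] z 49.3 hd 0.06 F [ 0.7 -1.   0.1] w 19.8 tilt [-0.  0. -1.]
7.58 tray xy [78.  -0.4] z 49.3 hd 0.09 F [-1.1 -0.2 -0.8] w 20.1 tilt [-0.     0.001 -1.   ]
```

View pics/w8.png

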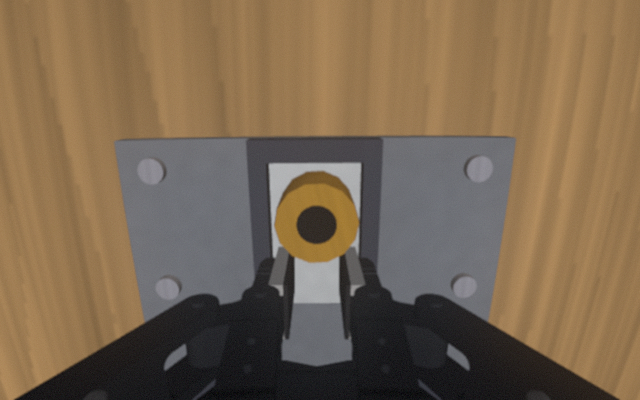

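Emit:
{"api": "play_rows", "payload": {"deltas": "0 2 0 0 -0.53; 0 3 0 0 -0.53; 0 4 0 0 -0.53; 0 5 0 0 -0.53; 0 5 0 0 -0.53"}}

```text
clock: 8.0
tcp_pos: [0.5906, -0.0356, 0.0493]
ee_rot: [-3.141, -0.019, 0.0]
ft_force: [0.0, -0.1, 0.0]
grip_width: 0.02
```

```bash
python3 -c "
from go import *
where()
c=cap('wrist','w9');where();cap('wrist');where()"
```

```text
8.0 tray xy [81.8 -0.5] z 49.3 hd 0.03 F [ 0.  -0.1  0. ] w 20.0 tilt [-0.  0. -1.]
8.05 tray xy [81.7 -0.5] z 49.3 hd 0.03 F [0.4 0.4 0.2] w 20.2 tilt [-0.  0. -1.]
8.1 tray xy [81.7 -0.5] z 49.3 hd 0.03 F [ 0.1 -0.3  1. ] w 20.2 tilt [-0.  0. -1.]
```

View pics/w9.png

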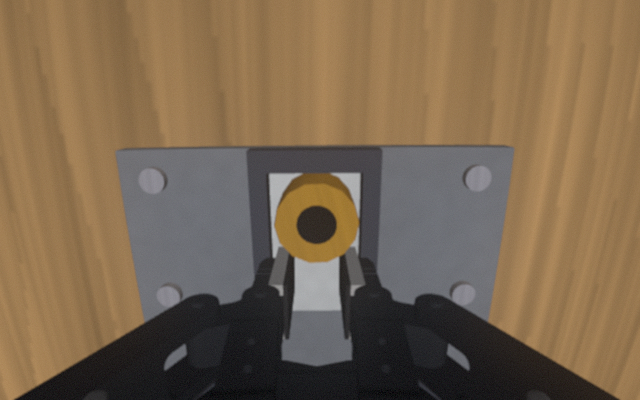

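No contact force yet; creep on until the force rises.

Emit:
{"api": "play_rows", "payload": {"deltas": "0 0.5 0 0 -0.53; 0 1 0 0 -0.53; 0 1.5 0 0 -0.53; 0 1.5 0 0 -0.53"}}

```text
clock: 8.43
tcp_pos: [0.5907, -0.035, 0.0494]
ee_rot: [3.141, 0.018, 0.0]
ft_force: [-0.3, -3.7, 1.5]
grip_width: 0.0201
```

```bash
python3 -c "
from go import *
where()"
```

```text
8.43 tray xy [82.5 -0.5] z 49.4 hd -0.0 F [-0.3 -3.7  1.5] w 20.1 tilt [ 0.    -0.001 -1.   ]
```

Emit:
{"api": "play_rows", "payload": {"deltas": "0 1 0 0 -0.53; 0 1 0 0 -0.53; 0 1 0 0 -0.53"}}

```text
clock: 8.68
tcp_pos: [0.5907, -0.0346, 0.0495]
ee_rot: [3.14, 0.017, 0.0]
ft_force: [-0.7, -6.5, 2.4]
grip_width: 0.0201
```

```bash
python3 -c "
from go import *
where();c=cap('wrist','w10');where()"
```

```text
8.68 tray xy [82.8 -0.6] z 49.5 hd -0.04 F [-0.7 -6.5  2.4] w 20.1 tilt [ 0.    -0.001 -1.   ]
8.73 tray xy [82.8 -0.6] z 49.5 hd -0.04 F [-1.4 -6.4  2. ] w 20.4 tilt [ 0.    -0.002 -1.   ]
```

View pics/w10.png

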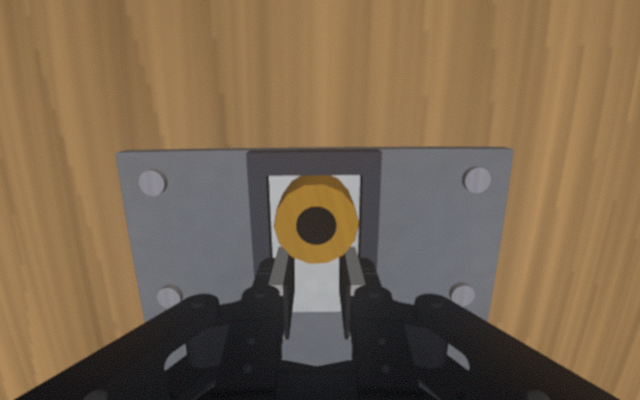

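Emit:
{"api": "play_rows", "payload": {"deltas": "0 -3 0 0 -0.53; 0 -10 0 0 -0.53; 0 -20 10 0 -0.53; 10 -45 40 0.06 -0.53; 18 -80 60 0.12 -0.53; 26 -115 60 0.2 -0.53; 36 -150 60 0.3 -0.53; 50 -185 60 0.4 -0.53"}}

```text
clock: 9.4
tcp_pos: [0.6406, -0.2209, 0.111]
ee_rot: [3.073, 0.649, 0.002]
ft_force: [1.7, 0.4, -0.2]
grip_width: 0.0204
```

```bash
python3 -c "
from go import *
where();go(-136.7,-74.6,100,26.2)"
```

```text
9.4 tray xy [-104.   -48.3] z 111.0 hd 23.2 F [ 1.7  0.4 -0.2] w 20.4 tilt [ 0.001 -0.001 -1.   ]
delta mm [ 26.6 -32.4 -11. ] twist 0.052
```

Emit:
{"api": "play_rows", "payload": {"deltas": "14 -17 0 0.05 -0.53; 27 -32 0 0.05 -0.53; 27 -32 -5 0.05 -0.53; 27 -32 -10 0.05 -0.53; 27 -32 -10 0.05 -0.53"}}

```text
clock: 9.82
tcp_pos: [0.6666, -0.2493, 0.0979]
ee_rot: [-3.056, -0.72, 0.003]
ft_force: [-0.1, 0.5, -1.4]
grip_width: 0.0199
```

```bash
python3 -c "
from go import *
where();c=cap('wrist','w11');where()
print(bot.search_frame('bush_a','wrist'))
print(proj(c,np.r_[T2W(-102.6,-57.8),38]/1e3)); cap('top','t11')
go(-136.7,-74.6,49,26.2)"
```

```text
9.82 tray xy [-132.7  -74.1] z 97.9 hd 25.85 F [-0.1  0.5 -1.4] w 19.9 tilt [-0.002  0.002 -1.   ]
9.87 tray xy [-132.2  -74.2] z 98.5 hd 25.89 F [-0.4  0.6 -0.2] w 19.8 tilt [-0.002  0.002 -1.   ]
[{'centre': [314.3, 178.1], 'p': 0.91}, {'centre': [458.4, 218.0], 'p': 0.83}, {'centre': [234.1, 282.4], 'p': 0.78}, {'centre': [13.0, 153.4], 'p': 0.57}]
[[312.79351471 177.37009817]]
delta mm [ -0.1  -4.4 -50.6] twist 0.005
```

View pics/w11.png

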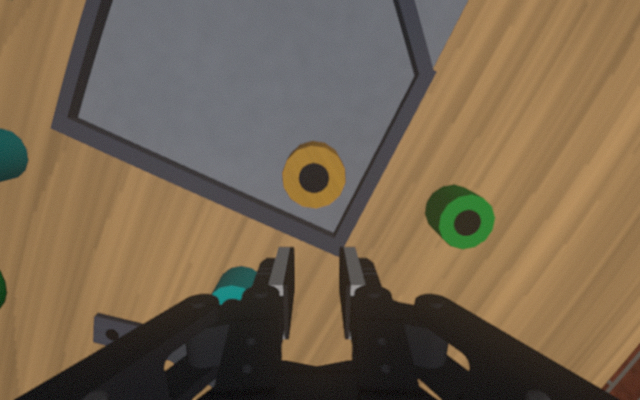

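View pics/t11.png

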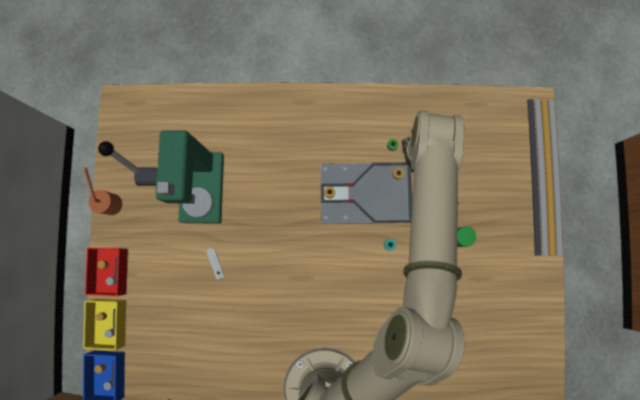

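Emit:
{"api": "play_rows", "payload": {"deltas": "0 -3 -20 0 -0.53; 0 -4 -40 0 -0.53; 0 -4 -48 0 -0.53; 0 -4 -50 0 -0.53; 0 -4 -50 0 -0.53"}}

```text
clock: 10.38
tcp_pos: [0.6674, -0.2535, 0.0492]
ee_rot: [-3.057, -0.72, 0.001]
ft_force: [-0.6, -0.7, 0.4]
grip_width: 0.0198
```

```bash
python3 -c "
from go import *
where();c=cap('wrist');where()
u=np.array([np.cos(.457),np.sin(.457)]);e=np.array([17,1])-24.7*u;go(e[0],e[1],49,26.2)"
```

```text
10.38 tray xy [-136.9  -74.7] z 49.2 hd 25.86 F [-0.6 -0.7  0.4] w 19.8 tilt [-0.001  0.001 -1.   ]
10.43 tray xy [-137.1  -75.4] z 50.2 hd 25.85 F [-1.  -0.9  0.1] w 19.9 tilt [ 0.001  0.    -1.   ]
delta mm [-67.  131.2  -1.2] twist 0.006
```

Emit:
{"api": "play_rows", "payload": {"deltas": "-4 7 0 0 -0.53; -7 14 0 0 -0.53; -11 21 0 0 -0.53; -14 28 0 0 -0.53; -18 35 0 0 -0.53; -21 42 0 0 -0.53; -25 49 0 0 -0.53; -29 56 0 0 -0.53"}}

```text
clock: 11.1
tcp_pos: [0.6383, -0.1975, 0.0495]
ee_rot: [3.058, 0.72, 0.0]
ft_force: [0.4, -0.3, 0.9]
grip_width: 0.0202
```

```bash
python3 -c "
from go import *
where();c=cap('wrist','w12')"
```

```text
11.1 tray xy [-80.5 -46.3] z 49.5 hd 25.83 F [ 0.4 -0.3  0.9] w 20.2 tilt [ 0. -0. -1.]
```

View pics/w12.png

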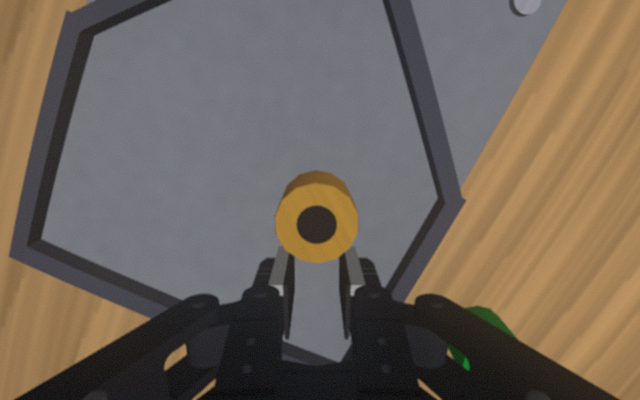

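Emit:
{"api": "play_rows", "payload": {"deltas": "-4 7 0 0 -0.53; -7 14 0 0 -0.53; -11 21 0 0 -0.53; -14 28 0 0 -0.53; -18 35 0 0 -0.53; -21 42 0 0 -0.53; -25 49 0 0 -0.53; -29 56 0 0 -0.53"}}

```text
clock: 11.82
tcp_pos: [0.6092, -0.1413, 0.0492]
ee_rot: [-3.058, -0.72, 0.0]
ft_force: [1.3, -0.2, 0.4]
grip_width: 0.02
```

Emit:
{"api": "play_rows", "payload": {"deltas": "-4 7 0 0 -0.53; -7 13 0 0 -0.53; -9 17 0 0 -0.53; -9 17 0 0 -0.53; -6 11 0 0 -0.53; 2 -6 0 0 -0.53; 10 -22 0 0 -0.53; 10 -22 0 0 -0.53"}}

```text
clock: 12.48
tcp_pos: [0.6205, -0.1702, 0.0492]
ee_rot: [3.057, 0.71, 0.0]
ft_force: [-0.8, -0.9, -1.0]
grip_width: 0.02
```

```bash
python3 -c "
from go import *
where();c=cap('wrist','w13');go(-22,-0.3,49,0)"
```

```text
12.48 tray xy [-53.  -28.8] z 49.2 hd 25.51 F [-0.8 -0.9 -1. ] w 20.0 tilt [ 0.001 -0.003 -1.   ]
delta mm [-28.4  28.6  -0. ] twist -0.446
```

View pics/w13.png

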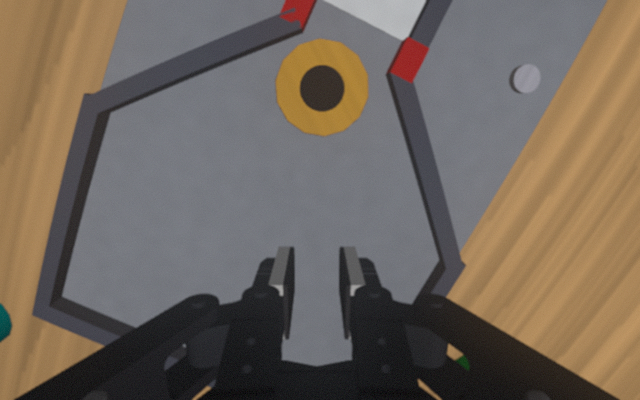

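Emit:
{"api": "play_rows", "payload": {"deltas": "-7 5 0 -0.11 -0.53; -14 12 0 -0.22 -0.53; -21 20 0 -0.33 -0.53; -28 28 0 -0.45 -0.53; -28 28 0 -0.45 -0.53; -28 28 0 -0.45 -0.53"}}

```text
clock: 13.03
tcp_pos: [0.5917, -0.1357, 0.0495]
ee_rot: [3.141, 0.027, 0.0]
ft_force: [0.6, -0.1, -0.8]
grip_width: 0.0202
```

```bash
python3 -c "
from go import *
where();c=cap('wrist','w14');where()"
```

```text
13.03 tray xy [-18.3  -0.5] z 49.5 hd 0.32 F [ 0.6 -0.1 -0.8] w 20.2 tilt [ 0. -0. -1.]
13.08 tray xy [-19.   -0.7] z 49.5 hd 0.3 F [-0.2 -0.4  0. ] w 20.2 tilt [ 0. -0. -1.]
```

View pics/w14.png

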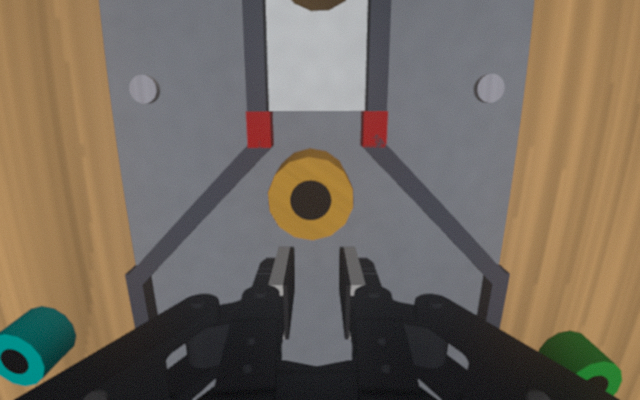

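Emit:
{"api": "play_rows", "payload": {"deltas": "0 6 0 0 -0.53; 0 12 0 0 -0.53; 0 18 0 0 -0.53; 0 24 0 0 -0.53; 0 30 0 0 -0.53; 0 36 0 0 -0.53; -0.5 42 0 0 -0.53; -0.5 47 0 0 -0.53"}}

```text
clock: 13.75
tcp_pos: [0.591, -0.0882, 0.0493]
ee_rot: [-3.141, -0.02, 0.0]
ft_force: [0.4, -0.4, -0.4]
grip_width: 0.0203
```

```bash
python3 -c "
from go import *
where();c=cap('wrist','w15');where()"
```

```text
13.75 tray xy [29.2 -0.3] z 49.3 hd 0.07 F [ 0.4 -0.4 -0.4] w 20.3 tilt [-0.  0. -1.]
13.8 tray xy [30.6 -0.4] z 49.3 hd 0.15 F [-0.1  0.4 -0.1] w 20.2 tilt [-0.     0.001 -1.   ]
```

View pics/w15.png

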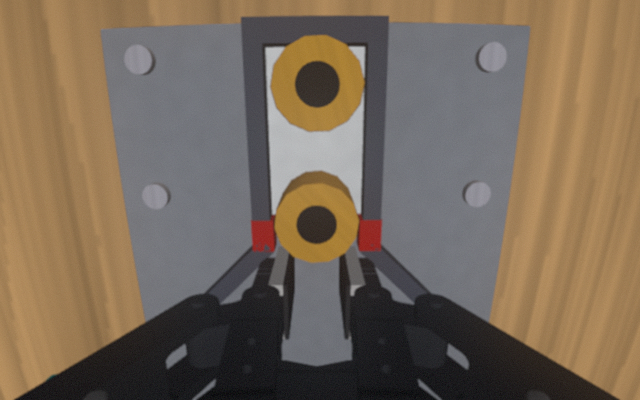

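Emit:
{"api": "play_rows", "payload": {"deltas": "0 4 0 0 -0.53; 0 8 0 0 -0.53; 0 11 0 0 -0.53; 0 14 0 0 -0.53; 0 16 0 0 -0.53; 0 17 0 0 -0.53; 0 17 0 0 -0.53"}}

```text
clock: 14.38
tcp_pos: [0.5911, -0.0719, 0.0493]
ee_rot: [-3.141, -0.019, 0.0]
ft_force: [-0.3, 0.4, -0.6]
grip_width: 0.0202
```

```bash
python3 -c "
from go import *
where()"
```

```text
14.38 tray xy [45.6 -0.6] z 49.3 hd 0.05 F [-0.3  0.4 -0.6] w 20.2 tilt [-0.  0. -1.]
```

Emit:
{"api": "play_rows", "payload": {"deltas": "0 0.5 0 0 -0.53; 0 1 0 0 -0.53; 0 1.5 0 0 -0.53; 0 2 0 0 -0.53; 0 2.5 0 0 -0.53; 0 3 0 0 -0.53; 0 3 0 0 -0.53"}}

```text
clock: 14.97
tcp_pos: [0.5911, -0.0694, 0.0493]
ee_rot: [3.141, 0.019, -0.0]
ft_force: [-1.0, -1.6, -0.7]
grip_width: 0.0199
```

```bash
python3 -c "
from go import *
where();c=cap('wrist','w16');where()"
```

```text
14.97 tray xy [48.1 -0.6] z 49.3 hd 0.03 F [-1.  -1.6 -0.7] w 19.9 tilt [-0. -0. -1.]
15.02 tray xy [48.1 -0.6] z 49.3 hd 0.02 F [-0.5 -0.9  0.3] w 20.0 tilt [-0. -0. -1.]
```

View pics/w16.png

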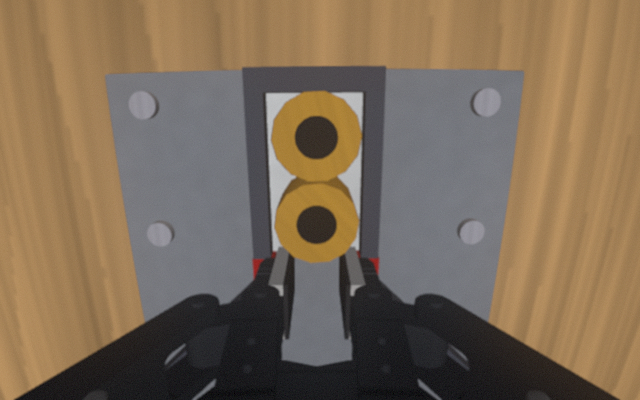

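Just touching; press a bit more until a static force holds.

Emit:
{"api": "play_rows", "payload": {"deltas": "0 0.5 0 0 -0.53; 0 1 0 0 -0.53; 0 1.5 0 0 -0.53; 0 2 0 0 -0.53; 0 2 0 0 -0.53; 0 2 0 0 -0.53"}}

```text
clock: 15.52
tcp_pos: [0.5911, -0.0688, 0.0493]
ee_rot: [3.14, 0.017, -0.0]
ft_force: [-0.6, -5.9, 0.1]
grip_width: 0.02
```

```bash
python3 -c "
from go import *
where();c=cap('wrist');where()"
```

```text
15.52 tray xy [48.7 -0.6] z 49.3 hd -0.04 F [-0.6 -5.9  0.1] w 20.0 tilt [-0.    -0.002 -1.   ]
15.57 tray xy [48.6 -0.6] z 49.3 hd -0.05 F [-0.4 -4.5  0.2] w 20.2 tilt [-0.    -0.002 -1.   ]
```

Emit:
{"api": "play_rows", "payload": {"deltas": "0 -2 0 0 -0.53; 0 -6 0 0 -0.53; 0 -14 0 0 -0.53; 0 -25 10 0 -0.53; 0 -40 40 0 -0.53; 0 -60 75 0 -0.53; 0 -85 105 0 -0.53; 0 -110 135 0 -0.53"}}

```text
clock: 16.23
tcp_pos: [0.591, -0.1785, 0.187]
ee_rot: [-3.141, -0.02, -0.002]
ft_force: [2.4, -0.4, 0.6]
grip_width: 0.02
```

Emit:
{"api": "play_rows", "payload": {"deltas": "-15 -30 10 0 -0.53; -30 -60 20 0 -0.53; -45 -90 30 0 -0.53; -60 -120 40 0 -0.53; -75 -150 40 0 -0.53; -75 -150 40 0 -0.53; -75 -150 40 0 -0.53"}}

```text
clock: 16.82
tcp_pos: [0.514, -0.331, 0.225]
ee_rot: [3.14, 0.009, -0.0]
ft_force: [0.7, 1.4, -0.0]
grip_width: 0.0195
```

```bash
python3 -c "
from go import *
where();s=cap('scene','s20');c=cap('top','t20')
a=cv2.imread('pics/t20.png')[110:280,270:490]; cv2.imwrite('pics/t20c.png',cv2.resize(a,None,fx=3.5,fy=3.5,interpolation=2))
a=cv2.imread('pics/s20.png')[190:300,210:370]; cv2.imwrite('pics/s20c.png',cv2.resize(a,None,fx=5,fy=5,interpolation=2))
for x in (107,73): 
  P=np.r_[T2W(x,0),38]/1e3; print(x,'top',(proj(c,P)[0]-[270,110])*3.5,'scene',(proj(s,P)[0]-[210,190])*5)"
```

```text
16.82 tray xy [-212.6   79.5] z 225.0 hd -0.31 F [ 0.7  1.4 -0. ] w 19.5 tilt [-0.    -0.001 -1.   ]
107 top [207.60328237 285.40589948] scene [592.77524164 121.49443086]
73 top [247.1245012  285.26664908] scene [532.12563093 146.53956575]
```

View pics/t20c.png

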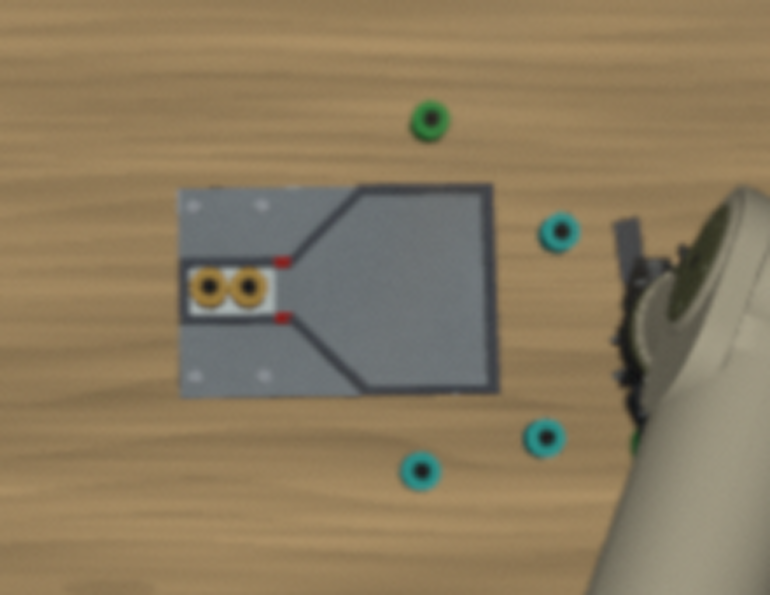

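View pics/s20c.png

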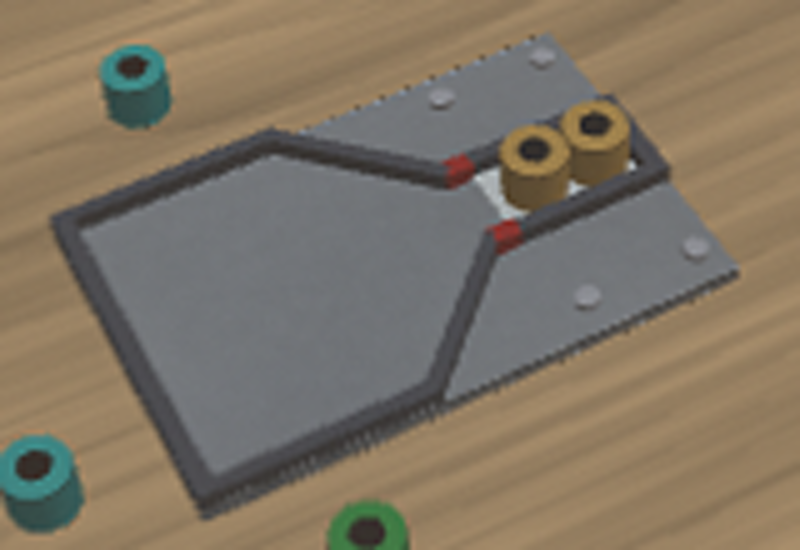

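View pics/s20.png

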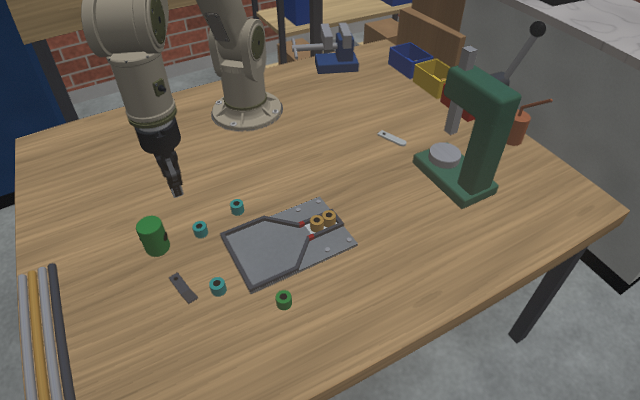

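Both bushes stand upright in the slot, at (209,287) and (248,287) in the enlarged top view. The expected positions are (208,285) and (247,285). The arm is clear and nothing else has moved, so I'm handing the job in.

```bash
python3 -c "
from cell import bot
print(bot.finish_job())"
```

```text
the job is handed in; nothing more can be done
None
```

Both brass bushes are in the slot, upright and touching, and I handed the job in at about 17 s of the 56 s allowed.

**How it was done:** I set the fingers 20 mm apart and used them as a V-shaped pusher, passing just above the walls. I pushed bush_a first, through the gate and up to the end wall. Then I pushed bush_b through the gate until it rested against bush_a.

**Seating checks:**
- **Contact:** each bush stopped against a steady push of about 6 N.
- **Spacing:** the tool stopped 34.1 mm apart on the two pushes, against a bush diameter of 34 mm.
- **Position:** in the top and scene pictures, both bushes were within about 1 mm of where they should be.

**Surroundings:** the press, both tongues, the mallet head and the look-alike bushes appear unmoved in the last pictures. The arm finished raised and clear of everything.

**Disagreements:** measurements from the wrist camera differed from the tray fit by up to 3 mm. I lined up on the gate's position in the wrist image instead. No check failed.

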